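# Spring open the pattern case and take out the green wax ring

## Robot

A 6-joint arm with a two-finger parallel gripper is mounted at the origin on a cart in front of the work surface, level with it; the furniture and walls round the work are solid. World frame = base frame: x ahead of the robot, y to its left, z up, the work surface at z = 0. Lengths are in m, angles in degrees, forces in N, time in s.
With the tool pointing down it reaches from about 0.2 to 0.875 m from the base axis. Payload 3.4 kg.
Tool frame: the origin (TCP) lies at the very end of the fingers, on their centre line; the grasp point (between the pads) lies 19 mm behind it (robot.tcp_to_grasp is the distance from the TCP to the grasp point, in m); z points along the fingers, y is the line along which they close (so a half turn about z gives the same grasp; the last joint's range is limited). The gripper opens to 94 mm and grips with 3 to 60 N. Pads are 16 mm wide; open, the fingers measure 119 mm over their backs; the gripper's body (75 mm by 177 mm) begins 78 mm behind the grasp point.
Start: joints at [58.556, 15.808, 86.224, -0, 77.962, -6.933], TCP at [0.239, 0.523, 0.205] pointing down, gripper open.
Joint ranges: [-165.64, 165.64], [-43.16, 119.46], [12.63, 154.43], [-67.54, 247.53], [6.08, 155.33], [-154.97, 154.97]. Speed limits (degrees/s): [147.25, 147.25, 180, 180, 180, 180].

## Interface

Orientations are given as [roll, pitch, yaw] about the fixed x, y, z axes, in that order (R = Rz(yaw) Ry(pitch) Rx(roll)).
In Python, from station import robot gives the robot as it stands. The module is installed in compiled form; this text tells all that it offers.
- The arm moves only by the tool carry_out, never from a script. Its argument "targets" is a list of rows, each an object with "travel": the shift along the tool's x, y, z in m, a list of three; "twist": the turn, a rotation vector about the tool's x, y, z in degrees, a list of three; "grip": the finger opening in m, from 0 to 0.094. A call has 1 to 12 rows; each row is the pose to reach, as a shift and turn from the pose commanded when the call began, along the tool's axes at that moment; what a row does not reach only later rows make up. A row lasts 1/8 s, in which the tool goes at most 62.5 mm and 10.7 degrees, less where a joint would pass 70% of its speed; a pose out of reach is approached as far as the arm can. A call with a gripper value outside its range is refused whole. The fingers move at their own pace and stop on an object; "force" is the grip in N (left out, the last holds). Time passes only in rows, so rows that repeat a pose let the fingers close. It gives the time, the measured TCP pose, the force, the opening and the grip force at its end, in the units of the state.
- robot.state(): the state, without advancing time (a new reading comes with each control period).
- robot.grab_frame(name): name is "scene" or "top" or "wrist"; returns a dict with "frame" (384x512x3 uint8, red, green, blue), "mtx" (3x3 intrinsics, pixels), "R" (3x3) and "t" (3): a world point X has camera coordinates R X + t. Camera axes: x right, y down, z forward; pixel columns grow to the right and rows downward; lengths in m; the calibration is good to about 2 mm. A picture is of the moment at which its call begins. There is no depth.
- robot.hand_in(): hands the job in; it is judged then, once.
Trained networks look in a picture, given as the dict that the camera call returned (one of the last four; its "shot" number tells which), for a name from the list of things; names that differ only in an ending like _2 or _b are one class to them, and where a whole thing is asked for, a point or a joint stands for the part that bears it (a point fixed in the world has none). Each returns a list of dicts, best first, with "score" (0 to 1); they miss things now and then, are a little off and sometimes report something else, mostly with a low value. They report only what shows in the picture. A call takes as long as a camera call. They do not tell look-alikes from the thing itself.
- robot.trace(picture, thing): "mask" (384x512 bool, what is visible of it) and "bbox" ([left, top, right, bottom] in pixels, round what is visible of it).
- robot.place_of(picture, thing): "pixel" ([column, row] in pixels: a listed point, or the origin of a listed thing).
The state is a dict: "time": time; "q": joint angles; "joint_vel": joint speeds; "joint_torque": joint torques, N m; "ee_pos": TCP position; "tool_rot": TCP orientation; "wrist_force": force on the tool from outside, world axes, zero at the start; "wrist_torque": the same for the moment, N m; "opening": finger opening in m; "grasp_force": force on a finger pad.
Only numpy, scipy, OpenCV 4.12 (cv2) and the standard library are available. Lean on these libraries where they do the work, as an engineer would, in place of code of your own. Each camera call takes 0.05 s, during which the arm holds its last target. There are 200 camera calls.

## Task

Press the red release button of the blue pattern case so that its lid springs fully open, then take the green wax ring out and lay it down gently, flat, in the middle of the steel bench block. Leave the purple ring in its pocket and the lid open, and do not knock over the spirit lamp or the bottle.

Things in the scene. Friction and masses are not known exactly. Their poses are not given: they have to be found in the camera images.
- case: The pattern case's base, fixed to the bench: aluminium plate 140 mm (its x) by 146 mm (its y), top 19 mm above the bench, carrying a grey padded bed (66 x 130 mm, top 23 mm above the bench) under the lid. Origin on the bench, 15 mm nearer its far (+x) edge than the plate's middle; +x points from the button to the hinge, away from the robot.
- release_top (a point): Centre of the top face of the red release button, 20 mm across, standing 10 mm proud of a dark round housing (36 mm across, 12 mm tall) on the case's front deck, 30 mm in front (-x of the case) of the lid's 43 mm high front wall. It is pressed straight down.
- release (a joint): Release button: 0 = up, grows as it is pressed, 0.006 m = fully down, which takes 5 N; it springs back up when let go. The catch lets go of the lid at about 0.004 m.
- lid (a joint): Blue lid, 78 x 138 mm, hinged along the case's far edge: 0 = shut and held by the catch, 2.4 rad = open against its stop, leaning back away from the robot, its free edge then about 90 mm above the bench and the hinge line 42 mm behind the rings' centres. Once the catch lets go, a weak spring swings it open by itself in about a second and holds it at the stop (a hand in its way only delays it).
- green_ring_center (a point): Centre (half-way up) of the green wax ring, a flat-lying ring 38 mm outside diameter, 14 mm tall, loose, 16 to 30 g. It lies in one of the two round pockets of the bed, 36 mm left or right of the bed's middle; the pockets are 41 mm wide and 3 mm deep, so the ring stands 11 mm proud of the bed. z axis = the ring's axis.
- purple_ring_center (a point): Centre of the purple wax ring, 31 mm outside diameter, 15 mm tall, loose, in the other pocket. It stays there.
- block_top (a point): Centre of the top face of the loose polished steel bench block, 65 x 65 x 18 mm, 0.55 kg, lying on the bench to the right of the case. z axis up.
- spirit_lamp: Loose bystander: spirit lamp with black well on a grey foot, 81 mm across, 66 mm tall; origin at its underside, z axis up.
- oil_bottle: Loose bystander: small white bottle with a red cap, 34 mm across, 78 mm tall; origin at its underside, z axis up.
Mind the look-alikes: they are no part of the job. What is shaped like the part that bears block_top but pink or turquoise is not meant.

How it is judged (in metres and radians):
On the way, in this order (a step that is already met when the one before it is completed fails the run):
1. the release button is pressed while the lid is shut (value of joint release above 0.003 m and value of joint lid below 0.2 rad).
2. the lid has sprung open to its stop (value of joint lid above 2.25 rad), for 0.2 s.
3. the green ring is lifted clear of the case (height (world z) of green_ring_center above 0.045 m), for 0.1 s.
At the end, for the whole second after the job is handed in: Green ring flat (within 7 degrees), at rest on the block, centres within 12 mm seen from above; block flat on the bench; lid open over 2.25 rad and button up; purple ring within 6 mm of its start; lamp and bottle upright (horizontal distance between green_ring_center and block_top below 0.012 m and z of green_ring_center in the frame of block_top between 0.004 and 0.01 m and angle between the z axis of green_ring_center and the z axis of block_top, either way round below 0.12 rad and angle between block_top's own z axis and vertical below 0.05 rad and height (world z) of block_top below 0.022 m and linear speed of green_ring below 0.02 m/s and value of joint lid above 2.25 rad and value of joint release below 0.001 m and distance of purple_ring_center from where it was at the start of the episode below 0.006 m and angle between each of spirit_lamp, oil_bottle's own z axis and vertical below 0.2 rad); the robot touches nothing.
It fails at once if the green ring is dropped or thrown: moving faster than 0.5 m/s out of the fingers (a fall of over about 12 mm) (linear speed of green_ring above 0.5 m/s and contact force between the fingers and green_ring below 0.02 N).
It fails at once if the purple ring is taken out of its pocket (distance of purple_ring_center from where it was at the start of the episode above 0.02 m).
It fails at once if the spirit lamp or the bottle is knocked over (angle between any of spirit_lamp, oil_bottle's own z axis and vertical above 0.6 rad).
It also fails if it takes over 53 s, if anything falls off the work surface, if the arm or the gripper's body presses on something with over 40 N, if the wrist force passes 120 N, or if a joint passes its speed limit or range.

## Working session

There is one attempt and no reset: what is moved stays moved. The work goes in short steps, Python scripts to look and compute and a tool call to move; the robot and the scene stay as the last step left them, time stands still between calls to the robot, and variables do not carry over. Pictures are saved under pics/ and viewed, at most 10 in all, crops included, and the job is handed in when it is done.

Besides the shell and the picture viewer there is one more tool, called after "Call:" as a command line: name --argument value ..., lists and objects as JSON in quotes. carry_out: Moves the arm, as the interface text tells. Its arguments: {"type":"object","properties":{"targets":{"type":"array"},"force":{"type":"number"}},"required":["targets"]}

```bash
mkdir -p pics
cat > h.py <<'E'
import numpy as np, cv2
from station import robot
def ray(f,px):
    K,R,t=map(np.array,(f["mtx"],f["R"],f["t"]))
    c=-R.T@t; d=R.T@np.linalg.solve(K,[px[0],px[1],1.0]); return c,d
def atz(f,px,z):
    c,d=ray(f,px); return c+d*(z-c[2])/d[2]
def save(f,n): cv2.imwrite("pics/"+n,f["frame"][:,:,::-1])
def tri(l):
    A=np.zeros((3,3));b=np.zeros(3)
    for f,p in l:
        c,d=ray(f,p);d=d/np.linalg.norm(d);P=np.eye(3)-np.outer(d,d);A+=P;b+=P@c
    return np.linalg.solve(A,b)
E
python3 - <<'E'
from h import *
np.set_printoptions(precision=4,suppress=True)
fs={n:robot.grab_frame(n) for n in("scene","top")}
cv2.imwrite("pics/a.png",np.vstack([cv2.resize(fs[n]["frame"],(400,300)) for n in fs])[:,:,::-1])
for n,z in(("release_top",.041),("case",0),("block_top",.018),("spirit_lamp",0),("oil_bottle",0)):
    for c in fs:
        for r in robot.place_of(fs[c],n)[:4]: print(n,c,round(r["score"],2),np.round(r["pixel"]),atz(fs[c],r["pixel"],z))
print(robot.state())
E
```

```text
release_top scene 0.41 [185. 244.] [0.4784 0.1762 0.041 ]
release_top top 0.62 [171. 232.] [0.4613 0.1649 0.041 ]
release_top top 0.25 [360. 180.] [ 0.5591 -0.3616  0.041 ]
case scene 0.85 [174. 249.] [0.5223 0.1861 0.    ]
case top 0.91 [168. 215.] [0.5143 0.1808 0.    ]
case top 0.35 [114. 180.] [0.6328 0.332  0.    ]
block_top scene 0.73 [310. 195.] [ 0.4614 -0.2094  0.018 ]
block_top scene 0.65 [300. 219.] [ 0.3996 -0.1098  0.018 ]
block_top scene 0.58 [259. 195.] [ 0.5506 -0.0984  0.018 ]
block_top top 0.98 [308. 225.] [ 0.4492 -0.207   0.018 ]
block_top top 0.93 [260. 193.] [ 0.5522 -0.0831  0.018 ]
block_top top 0.78 [271. 246.] [ 0.4012 -0.1002  0.018 ]
spirit_lamp scene 0.86 [321. 166.] [ 0.5744 -0.3794  0.    ]
spirit_lamp top 0.9 [362. 179.] [ 0.5695 -0.382   0.    ]
oil_bottle scene 0.93 [100. 245.] [0.6531 0.319  0.    ]
oil_bottle top 0.61 [113. 179.] [0.6351 0.334  0.    ]
{'time': 0.6, 'q': array([58.5571, 15.8066, 86.2251, -0.0005, 77.9622, -6.9324]), 'joint_vel': array([-0.0692, -0.0638,  0.0836,  0.058 ,  0.1008, -0.0312]), 'joint_torque': array([ -0.0015, -40.4213, -23.7394,   0.0701,   0.0251,   0.    ]), 'ee_pos': array([0.2386, 0.5232, 0.2055]), 'tool_rot': array([179.994 ,   0.0013, 155.4897]), 'wrist_force': array([-0.5399,  0.8637,  0.5977]), 'wrist_torque': array([-0.0555,  0.0201,  0.024 ]), 'grasp_force': 0.0, 'opening': 0.0939839125948684}
```

View pics/a.png

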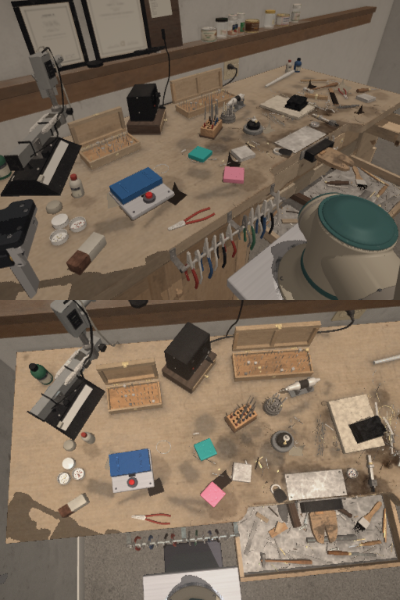

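The scene and top views show the case at top pixel about (168,215). The steel block is at (308,225), with the pink one at (271,246) and turquoise at (260,193). Next: case yaw and the moves to the button.

```bash
cat >> h.py <<'E'
from scipy.spatial.transform import Rotation as Ro
def rel(target,yaw):
    "travel (tool axes) and twist about tool z to a tool-down pose"
    s=robot.state(); R=Ro.from_euler("xyz",s["tool_rot"],degrees=True)
    G=Ro.from_euler("xyz",[180,0,yaw],degrees=True)
    print("travel",np.round(R.inv().apply(np.array(target)-s["ee_pos"]),4),"twist",np.round((R.inv()*G).as_rotvec(degrees=True),2))
E
python3 - <<'E'
from h import *
np.set_printoptions(precision=4,suppress=True)
f=robot.grab_frame("top")
for n,z in(("lid",.06),("block_top",.018)):
    for r in robot.trace(f,n)[:3]:
        m=r["mask"].astype(np.uint8); p=np.argwhere(m)[:,::-1]
        w=np.array([atz(f,q,z)[:2] for q in p],np.float32)
        print(n,r["score"],cv2.minAreaRect(w),w.mean(0), f["frame"][m>0].mean(0))
for y in(195,15): rel([.44,.165,.2],y)
E
```

```text
lid 0.95 ((0.5225895047187805, 0.17297470569610596), (0.08044321835041046, 0.14082320034503937), 3.0993807315826416) [0.5223 0.1725] [ 70.3429  97.3793 136.1152]
lid 0.66 ((0.4548952579498291, -0.20401236414909363), (0.06307723373174667, 0.06268318742513657), 77.83750915527344) [ 0.4541 -0.2041] [205.7414 188.5913 169.9928]
block_top 0.72 ((0.5558504462242126, -0.09238454699516296), (0.06808603554964066, 0.0657261312007904), 19.150903701782227) [ 0.5555 -0.0921] [ 73.115  155.0779 141.3469]
block_top 0.71 ((0.459932804107666, -0.21176545321941376), (0.0662248283624649, 0.06838589161634445), 77.55027770996094) [ 0.4599 -0.2118] [203.389  186.0998 167.4079]
travel [-0.3319 -0.2424  0.0055] twist [  0.01   0.   -39.51]
travel [-0.3319 -0.2424  0.0055] twist [  0.    -0.01 140.49]
```

Call:
carry_out --targets '[{"travel":[-0.041,-0.03,0],"twist":[0,0,-3.5],"grip":0},{"travel":[-0.083,-0.061,0],"twist":[0,0,-7],"grip":0},{"travel":[-0.124,-0.091,0],"twist":[0,0,-10.5],"grip":0},{"travel":[-0.166,-0.121,0],"twist":[0,0,-14],"grip":0},{"travel":[-0.207,-0.152,0],"twist":[0,0,-18],"grip":0},{"travel":[-0.249,-0.182,0],"twist":[0,0,-21.5],"grip":0},{"travel":[-0.29,-0.212,0],"twist":[0,0,-25],"grip":0},{"travel":[-0.332,-0.242,0.005],"twist":[0,0,-28.5],"grip":0},{"travel":[-0.332,-0.242,0.005],"twist":[0,0,-28.5],"grip":0},{"travel":[-0.332,-0.242,0.005],"twist":[0,0,-28.5],"grip":0}]'

```text
time: 2.0
ee_pos: [0.44, 0.1656, 0.2005]
tool_rot: [180.0, -0.0, -176.1]
wrist_force: [-0.1, -0.2, 0.1]
opening: 0.0006
grasp_force: 0.0
```

Run:
```python
from h import *
np.set_printoptions(precision=4,suppress=True)
f=robot.grab_frame("wrist"); save(f,"w1.png")
for n,z in(("release_top",.041),("case",0)):
    for r in robot.place_of(f,n)[:3]: print(n,r["score"],r["pixel"],atz(f,r["pixel"],z))
for n,z in(("release_top",.041),("lid",.06)):
    for r in robot.trace(f,n)[:2]:
        p=np.argwhere(r["mask"])[:,::-1]
        w=np.array([atz(f,q,z)[:2] for q in p],np.float32)
        print(n,r["score"],r["bbox"],cv2.minAreaRect(w),w.mean(0))
s=robot.state();print(s["ee_pos"],s["tool_rot"],s["opening"],s["time"])
```

```text
release_top 0.59 [266.5, 196.1] [0.4591 0.1762 0.041 ]
case 0.61 [263.8, 234.0] [0.5176 0.1784 0.    ]
release_top 0.84 [254.9, 185.6, 274.6, 204.8] ((0.4591771960258484, 0.17464196681976318), (0.019192231819033623, 0.018509933724999428), 3.9685375690460205) [0.4593 0.1747]
lid 0.81 [201.1, 220.0, 327.7, 282.2] ((0.5112833976745605, 0.17781345546245575), (0.06825079023838043, 0.13010174036026), 3.9639835357666016) [0.5065 0.1809]
lid 0.43 [375.4, 356.5, 401.5, 375.7] ((0.6431137919425964, 0.3256373107433319), (0.030799956992268562, 0.0280971210449934), 13.800532341003418) [0.6406 0.327 ]
[0.4397 0.1663 0.2006] [ 179.9818    0.0111 -175.8984] 0.000582035988304574 2.25
```

View pics/w1.png

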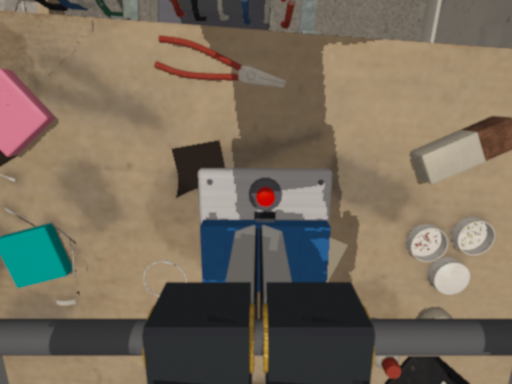

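The wrist view shows the red button at (265,196), which gives (0.459, 0.175). The case yaw is about 4°, so the tool is aligned. Pressing now and then backing up.

Call:
carry_out --targets '[{"travel":[-0.01,0.004,0.05],"grip":0},{"travel":[-0.0195,0.008,0.1],"grip":0},{"travel":[-0.0195,0.008,0.14],"grip":0},{"travel":[-0.0195,0.008,0.15],"grip":0},{"travel":[-0.0195,0.008,0.157],"grip":0},{"travel":[-0.0195,0.008,0.161],"grip":0},{"travel":[-0.0195,0.008,0.164],"grip":0},{"travel":[-0.0195,0.008,0.1655],"grip":0},{"travel":[-0.0195,0.008,0.1655],"grip":0}]'

```text
invalid input at $.targets[0]: expected keys travel, twist, grip
```

Call:
carry_out --targets '[{"travel":[-0.01,0.004,0.05],"twist":[0,0,0],"grip":0},{"travel":[-0.0195,0.008,0.1],"twist":[0,0,0],"grip":0},{"travel":[-0.0195,0.008,0.14],"twist":[0,0,0],"grip":0},{"travel":[-0.0195,0.008,0.15],"twist":[0,0,0],"grip":0},{"travel":[-0.0195,0.008,0.157],"twist":[0,0,0],"grip":0},{"travel":[-0.0195,0.008,0.161],"twist":[0,0,0],"grip":0},{"travel":[-0.0195,0.008,0.164],"twist":[0,0,0],"grip":0},{"travel":[-0.0195,0.008,0.1655],"twist":[0,0,0],"grip":0},{"travel":[-0.0195,0.008,0.1655],"twist":[0,0,0],"grip":0}]'

```text
time: 3.38
ee_pos: [0.4601, 0.1751, 0.0357]
tool_rot: [179.9, 0.1, -176.0]
wrist_force: [0.3, 2.1, 5.5]
opening: 0.0006
grasp_force: 2.2
```

Call:
carry_out --targets '[{"travel":[0,0,-0.02],"twist":[0,0,0],"grip":0},{"travel":[0.01,0,-0.06],"twist":[0,0,0],"grip":0},{"travel":[0.02,0,-0.11],"twist":[0,0,0],"grip":0.062},{"travel":[0.03,0,-0.16],"twist":[0,0,0],"grip":0.062},{"travel":[0.03,0,-0.19],"twist":[0,0,0],"grip":0.062},{"travel":[0.03,0,-0.2],"twist":[0,0,0],"grip":0.062},{"travel":[0.03,0,-0.2],"twist":[0,0,0],"grip":0.062},{"travel":[0.03,0,-0.2],"twist":[0,0,0],"grip":0.062},{"travel":[0.03,0,-0.2],"twist":[0,0,0],"grip":0.062},{"travel":[0.03,0,-0.2],"twist":[0,0,0],"grip":0.062}]'

```text
time: 4.62
ee_pos: [0.4289, 0.1724, 0.2341]
tool_rot: [-180.0, -0.1, -176.0]
wrist_force: [-0.6, 0.2, -0.2]
opening: 0.0621
grasp_force: 0.0
```

Run:
```python
from h import *
np.set_printoptions(precision=4,suppress=True)
fs={n:robot.grab_frame(n) for n in("wrist","top","scene")}; save(fs["wrist"],"w2.png")
for n,z in(("green_ring_center",.027),("purple_ring_center",.0275),("block_top",.018)):
  for c,f in fs.items():
    for r in robot.place_of(f,n)[:2]: print(n,c,r["score"],r["pixel"],atz(f,r["pixel"],z))
for n,z in(("green_ring_center",.034),):
  for c,f in fs.items():
    for r in robot.trace(f,n)[:1]:
        p=np.argwhere(r["mask"])[:,::-1]
        w=np.array([atz(f,q,z)[:2] for q in p],np.float32)
        print(n,c,r["score"],r["bbox"],cv2.minEnclosingCircle(w),w.mean(0))
s=robot.state();print(s["ee_pos"],s["tool_rot"],s["opening"],s["time"])
```

```text
green_ring_center wrist 0.74 [286.5, 249.0] [0.5266 0.2145 0.027 ]
green_ring_center top 0.41 [150.6, 211.3] [0.5247 0.2211 0.027 ]
green_ring_center scene 0.6 [161.9, 245.0] [0.5253 0.2123 0.027 ]
purple_ring_center wrist 0.89 [226.9, 249.4] [0.5321 0.1419 0.0275]
purple_ring_center top 0.55 [178.1, 208.1] [0.5267 0.1452 0.0275]
purple_ring_center scene 0.58 [191.5, 232.5] [0.5201 0.1366 0.0275]
block_top wrist 0.93 [19.4, 123.0] [ 0.3979 -0.1     0.018 ]
block_top wrist 0.87 [42.8, 255.3] [ 0.5609 -0.0892  0.018 ]
block_top top 0.96 [261.5, 191.7] [ 0.5546 -0.0887  0.018 ]
block_top top 0.92 [269.0, 247.1] [ 0.3988 -0.0937  0.018 ]
block_top scene 0.87 [256.1, 194.3] [ 0.5599 -0.0943  0.018 ]
block_top scene 0.77 [309.1, 192.9] [ 0.4694 -0.2139  0.018 ]
green_ring_center wrist 0.83 [271.6, 233.0, 301.2, 266.6] ((0.5239711403846741, 0.21355219185352325), 0.021276477724313736) [0.5242 0.2135]
green_ring_center scene 0.65 [156.0, 240.2, 169.8, 255.5] ((0.5204795002937317, 0.21670596301555634), 0.02592613734304905) [0.519  0.2152]
[0.4292 0.1725 0.235 ] [ 179.9954    0.0065 -176.0112] 0.062092084606327765 5.375
```

View pics/w2.png

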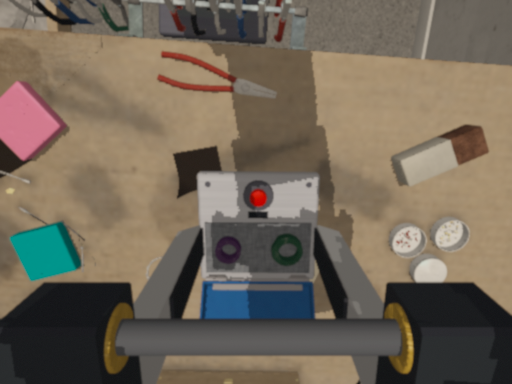

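The lid is open. The green ring is at wrist pixel (286,249), on the left, at about (0.524, 0.2145). Moving above it.

Call:
carry_out --targets '[{"travel":[-0.03,0.012,0.03],"twist":[0,0,0],"grip":0.06},{"travel":[-0.065,0.024,0.07],"twist":[0,0,0],"grip":0.06},{"travel":[-0.0975,0.0355,0.11],"twist":[0,0,0],"grip":0.06},{"travel":[-0.0975,0.0355,0.15],"twist":[0,0,0],"grip":0.06},{"travel":[-0.0975,0.0355,0.175],"twist":[0,0,0],"grip":0.06},{"travel":[-0.0975,0.0355,0.175],"twist":[0,0,0],"grip":0.06}]'

```text
time: 6.12
ee_pos: [0.5224, 0.2143, 0.0579]
tool_rot: [-179.9, -0.3, -176.0]
wrist_force: [0.7, 0.6, 1.1]
opening: 0.06
grasp_force: 0.0
```

Run:
```python
from h import *
np.set_printoptions(precision=4,suppress=True)
f=robot.grab_frame("wrist"); save(f,"w3.png")
for r in robot.trace(f,"green_ring_center")[:1]:
        p=np.argwhere(r["mask"])[:,::-1]
        w=np.array([atz(f,q,.034)[:2] for q in p],np.float32)
        print(r["score"],r["bbox"],cv2.minEnclosingCircle(w),w.mean(0))
s=robot.state();print(s["ee_pos"],s["tool_rot"],s["opening"],s["wrist_force"])
```

```text
0.82 [227.3, 195.6, 284.9, 260.3] ((0.5251396894454956, 0.21404670178890228), 0.020704641938209534) [0.525  0.2143]
[0.5246 0.2149 0.0606] [ 179.9844    0.0566 -176.0096] 0.060129308433586506 [-0.4628 -0.1251  0.4221]
```

View pics/w3.png

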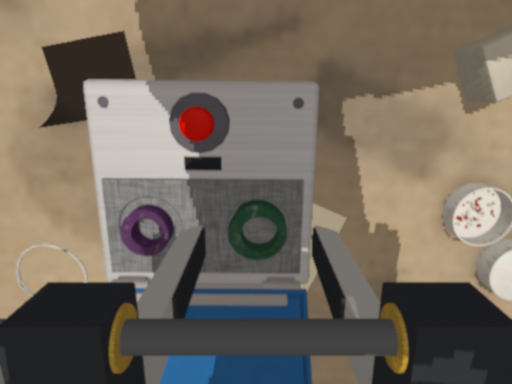

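The ring at (257,230) sits between the fingers and measures (0.525, 0.214), so the tool is aligned. Descend, grip and lift.

Call:
carry_out --targets '[{"travel":[0,-0.001,0.015],"twist":[0,0,0],"grip":0.06},{"travel":[0,-0.001,0.028],"twist":[0,0,0],"grip":0.06},{"travel":[0,-0.001,0.0345],"twist":[0,0,0],"grip":0.06},{"travel":[0,-0.001,0.0345],"twist":[0,0,0],"grip":0.06},{"travel":[0,-0.001,0.0345],"twist":[0,0,0],"grip":0.03},{"travel":[0,-0.001,0.0345],"twist":[0,0,0],"grip":0.03},{"travel":[0,-0.001,0.0345],"twist":[0,0,0],"grip":0.03},{"travel":[0,-0.001,0.0345],"twist":[0,0,0],"grip":0.03},{"travel":[0,-0.001,0.0345],"twist":[0,0,0],"grip":0.03}]' --force 5

```text
time: 7.35
ee_pos: [0.5244, 0.2138, 0.0258]
tool_rot: [180.0, 0.0, -176.0]
wrist_force: [0.9, -1.0, 1.7]
opening: 0.0368
grasp_force: 5.0
```

Call:
carry_out --targets '[{"travel":[0,0,-0.005],"twist":[0,0,0],"grip":0.03},{"travel":[0,0,-0.015],"twist":[0,0,0],"grip":0.03},{"travel":[0,0,-0.035],"twist":[0,0,0],"grip":0.03},{"travel":[0,0,-0.06],"twist":[0,0,0],"grip":0.03},{"travel":[0,0,-0.09],"twist":[0,0,0],"grip":0.03},{"travel":[0,0,-0.115],"twist":[0,0,0],"grip":0.03},{"travel":[0,0,-0.115],"twist":[0,0,0],"grip":0.03}]'

```text
time: 8.22
ee_pos: [0.5256, 0.2142, 0.1429]
tool_rot: [179.9, 0.3, -176.0]
wrist_force: [0.7, 0.8, -0.3]
opening: 0.0372
grasp_force: 5.0
```

Run:
```python
from h import *
np.set_printoptions(precision=4,suppress=True)
f=robot.grab_frame("wrist"); save(f,"w4.png")
s=robot.state();print(s["ee_pos"],s["tool_rot"],s["opening"],s["grasp_force"])
rel([.43,-.205,.14],184)
```

```text
[0.5245 0.2139 0.1413] [ 179.9722    0.1156 -176.0097] 0.037176271679889274 4.999977544639478
travel [ 0.1234 -0.4113  0.0009] twist [ 0.03  0.12 -0.01]
```

View pics/w4.png

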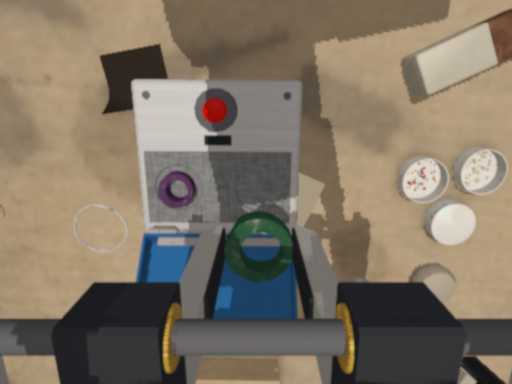

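The ring is held at (258,245), and the purple ring stays at (177,189). Carrying it toward the block.

Call:
carry_out --targets '[{"travel":[0.003,-0.015,0],"twist":[0,0,0],"grip":0.03},{"travel":[0.009,-0.05,0],"twist":[0,0,0],"grip":0.03},{"travel":[0.017,-0.095,0],"twist":[0,0,0],"grip":0.03},{"travel":[0.025,-0.14,0],"twist":[0,0,0],"grip":0.03},{"travel":[0.033,-0.185,0],"twist":[0,0,0],"grip":0.03},{"travel":[0.041,-0.23,0],"twist":[0,0,0],"grip":0.03},{"travel":[0.049,-0.275,0],"twist":[0,0,0],"grip":0.03},{"travel":[0.057,-0.32,0],"twist":[0,0,0],"grip":0.03},{"travel":[0.065,-0.365,0],"twist":[0,0,0],"grip":0.03},{"travel":[0.071,-0.4,0],"twist":[0,0,0],"grip":0.03},{"travel":[0.074,-0.418,0],"twist":[0,0,0],"grip":0.03},{"travel":[0.074,-0.418,0],"twist":[0,0,0],"grip":0.03}]'

```text
time: 9.78
ee_pos: [0.4785, -0.2089, 0.1396]
tool_rot: [179.9, -0.1, -176.1]
wrist_force: [1.1, 0.6, -0.5]
opening: 0.0371
grasp_force: 5.0
```

Run:
```python
from h import *
np.set_printoptions(precision=4,suppress=True)
robot.grab_frame("top");robot.grab_frame("top")
f=robot.grab_frame("wrist"); save(f,"w5.png")
for r in robot.place_of(f,"block_top")[:3]: print(r["score"],r["pixel"],atz(f,r["pixel"],.018))
for r in robot.trace(f,"block_top")[:3]:
        p=np.argwhere(r["mask"])[:,::-1]
        w=np.array([atz(f,q,.018)[:2] for q in p],np.float32)
        print(r["score"],r["bbox"],cv2.minAreaRect(w))
s=robot.state();print(s["ee_pos"],s["tool_rot"],s["opening"],s["grasp_force"])
for r in robot.place_of(f,"green_ring_center")[:1]: print("ring",r["pixel"],atz(f,r["pixel"],s["ee_pos"][2]+.001))
```

```text
0.92 [252.3, 166.2] [ 0.4606 -0.213   0.018 ]
0.89 [372.3, 273.1] [ 0.5577 -0.0897  0.018 ]
0.83 [392.4, 102.7] [ 0.3977 -0.0982  0.018 ]
0.88 [329.6, 230.4, 407.4, 282.3] ((0.5477502942085266, -0.0956520140171051), (0.056543152779340744, 0.06532594561576843), 19.300262451171875)
0.73 [210.5, 121.4, 298.4, 210.6] ((0.4622783660888672, -0.2114107310771942), (0.06498029828071594, 0.0667150616645813), 77.6494369506836)
0.66 [335.4, 48.0, 440.6, 153.5] ((0.39616405963897705, -0.10287168622016907), (0.06643883138895035, 0.06670258939266205), 43.0120735168457)
[ 0.4794 -0.2071  0.1404] [ 179.9619   -0.0041 -175.9207] 0.03701697306196347 5.000023048424964
ring [256.5, 243.8] [ 0.4804 -0.2075  0.1414]
```

View pics/w5.png

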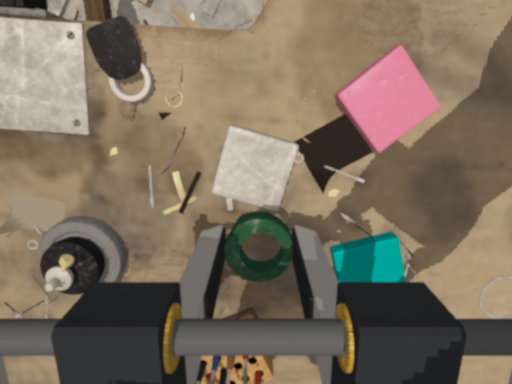

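The block is at (255,167), which gives (0.4615, -0.212). The ring hangs level at (257,245). Lowering.

Call:
carry_out --targets '[{"travel":[0.01,-0.002,0.015],"twist":[0,0,0],"grip":0.03},{"travel":[0.019,-0.003,0.045],"twist":[0,0,0],"grip":0.03},{"travel":[0.019,-0.003,0.075],"twist":[0,0,0],"grip":0.03},{"travel":[0.019,-0.003,0.095],"twist":[0,0,0],"grip":0.03},{"travel":[0.019,-0.003,0.105],"twist":[0,0,0],"grip":0.03},{"travel":[0.019,-0.003,0.108],"twist":[0,0,0],"grip":0.03},{"travel":[0.019,-0.003,0.108],"twist":[0,0,0],"grip":0.03},{"travel":[0.019,-0.003,0.108],"twist":[0,0,0],"grip":0.03}]'

```text
time: 11.08
ee_pos: [0.4612, -0.213, 0.0332]
tool_rot: [-179.9, 0.1, -176.0]
wrist_force: [-0.2, 0.4, 0.0]
opening: 0.037
grasp_force: 5.0
```

Run:
```python
from h import *
np.set_printoptions(precision=4,suppress=True)
f=robot.grab_frame("wrist"); save(f,"w6.png")
s=robot.state();print(s["ee_pos"],s["tool_rot"],s["opening"],s["grasp_force"],s["wrist_force"])
for r in robot.place_of(f,"block_top")[:3]: print(r["score"],r["pixel"],atz(f,r["pixel"],.018))
for r in robot.trace(f,"block_top")[:3]:
        p=np.argwhere(r["mask"])[:,::-1]
        w=np.array([atz(f,q,.018)[:2] for q in p],np.float32)
        print(r["score"],r["bbox"],cv2.minAreaRect(w))
```

```text
[ 0.4611 -0.213   0.0332] [-179.9511    0.0738 -176.0091] 0.03695277185052536 5.000007469254797 [-0.4671  0.1425  0.0275]
0.7 [257.8, 231.0] [ 0.4617 -0.2125  0.018 ]
0.64 [464.1, 136.8] [ 0.3971 -0.1013  0.018 ]
0.74 [206.8, 165.2, 325.6, 289.7] ((0.46080654859542847, -0.21109415590763092), (0.06372550129890442, 0.06649687141180038), 77.97319793701172)
0.71 [379.9, 51.3, 511.6, 209.0] ((0.3958081603050232, -0.10443992912769318), (0.06818034499883652, 0.06733083724975586), 41.77840042114258)
0.59 [451.9, 313.7, 472.1, 383.4] ((0.5364302396774292, -0.06945396214723587), (0.05896463617682457, 0.009699971415102482), 16.182756423950195)
```

View pics/w6.png

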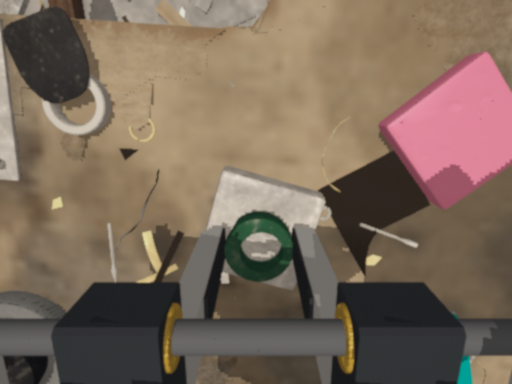

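The ring at (258,245) is centred over the block. Lowering the last 9 mm slowly.

Call:
carry_out --targets '[{"travel":[0,0,0.004],"twist":[0,0,0],"grip":0.03},{"travel":[0,0,0.007],"twist":[0,0,0],"grip":0.03},{"travel":[0,0,0.008],"twist":[0,0,0],"grip":0.03},{"travel":[0,0,0.009],"twist":[0,0,0],"grip":0.03},{"travel":[0,0,0.009],"twist":[0,0,0],"grip":0.03},{"travel":[0,0,0.009],"twist":[0,0,0],"grip":0.03}]'

```text
time: 11.98
ee_pos: [0.4605, -0.2126, 0.0236]
tool_rot: [180.0, -0.0, -176.0]
wrist_force: [-2.0, -0.4, 3.5]
opening: 0.0372
grasp_force: 5.0
```

Contact (3.5 N). Release gently and rise.

Call:
carry_out --targets '[{"travel":[0,0,0],"twist":[0,0,0],"grip":0.039},{"travel":[0,0,0],"twist":[0,0,0],"grip":0.044},{"travel":[0,0,0],"twist":[0,0,0],"grip":0.06},{"travel":[0,0,0],"twist":[0,0,0],"grip":0.06},{"travel":[0,0,-0.01],"twist":[0,0,0],"grip":0.06},{"travel":[0,0,-0.03],"twist":[0,0,0],"grip":0.06},{"travel":[0,0,-0.06],"twist":[0,0,0],"grip":0.06},{"travel":[0,0,-0.1],"twist":[0,0,0],"grip":0.06},{"travel":[-0.02,0,-0.13],"twist":[0,0,0],"grip":0.06},{"travel":[-0.03,0,-0.14],"twist":[0,0,0],"grip":0.06},{"travel":[-0.03,0,-0.14],"twist":[0,0,0],"grip":0.06}]'

```text
time: 13.35
ee_pos: [0.491, -0.2106, 0.1636]
tool_rot: [-180.0, 0.0, -176.0]
wrist_force: [0.2, 0.8, -0.6]
opening: 0.0598
grasp_force: 0.0
```

Run:
```python
from h import *
np.set_printoptions(precision=4,suppress=True)
f=robot.grab_frame("wrist"); g=robot.grab_frame("top")
cv2.imwrite("pics/w7.png",np.hstack([f["frame"][60:300,130:400],cv2.resize(g["frame"][120:280,80:400],(480,240))])[:,:,::-1])
for r in robot.trace(f,"green_ring_center")[:1]:
        p=np.argwhere(r["mask"])[:,::-1]
        w=np.array([atz(f,q,.03)[:2] for q in p],np.float32)
        print(r["score"],cv2.minEnclosingCircle(w))
for r in robot.trace(f,"block_top")[:3]:
        p=np.argwhere(r["mask"])[:,::-1]
        w=np.array([atz(f,q,.018)[:2] for q in p],np.float32)
        print(r["score"],cv2.minAreaRect(w))
s=robot.state();print(s["ee_pos"],s["wrist_force"],s["time"])
```

```text
0.63 ((0.46257534623146057, -0.21180546283721924), 0.019421447068452835)
0.86 ((0.4624350965023041, -0.21133267879486084), (0.06525526940822601, 0.06514841318130493), 77.37826538085938)
0.78 ((0.3964632749557495, -0.10290129482746124), (0.06659200042486191, 0.06775663793087006), 42.73643493652344)
0.59 ((0.5552999377250671, -0.09190493077039719), (0.07096250355243683, 0.06367749720811844), 19.789419174194336)
[ 0.4891 -0.2101  0.162 ] [ 0.0676 -0.5734 -0.3773] 13.55
```

View pics/w7.png

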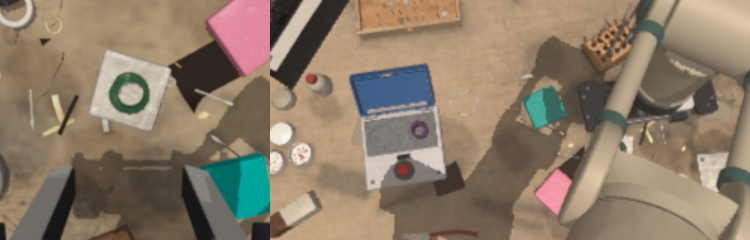

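The ring lies flat in the middle of the block at crop pixel (130,92), within 1 mm of centre. The lid is open and the purple ring is in its pocket.

```bash
python3 -c "
from station import robot
print(robot.hand_in())"
```

```text
the job is handed in; nothing more can be done
None
```

I handed the job in: the last pictures show the lid sprung open, the green ring lying flat about 1 mm from the block's centre, and the purple ring still in its pocket; the hand-in gave no verdict.

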